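# Hang up the drill saddle, then offer up and hold the hinge leaf

## Robot

A 6-joint arm with a two-finger parallel gripper is mounted at the origin on the work surface. World frame = base frame: x ahead of the robot, y to its left, z up, the work surface at z = 0. Lengths are in m, angles in rad, forces in N, time in s.
With the tool pointing down it reaches from about 0.325 to 0.9 m from the base axis. Payload 6.1 kg.
Tool frame: the origin (TCP) lies midway between the tips of the shut fingers; the grasp point (between the pads) lies 19 mm behind it; x points along the fingers, y is the direction in which the jaws open and shut, and the axes are right-handed (so a half turn about x gives the same grasp; the last joint's range is limited). The gripper opens to 85 mm and grips with 20 to 120 N. Pads are 22 mm wide; open, the fingers measure 114 mm over their backs; the gripper's body (76 mm by 85 mm) begins 54 mm behind the grasp point. The pads swing forward as they close: fully open they stand 13 mm farther back than shut.
Start: joints at [-1.359, 0.22, 1.526, -0, 1.395, -0.126], TCP at [0.207, -0.59, 0.231] pointing down, gripper open.
Joint ranges: [-2.98, 2.98], [-0.91, 2.08], [0.09, 2.57], [-1.24, 4.39], [0.2, 2.65], [-2.68, 2.68]. Speed limits (rad/s): [2.57, 2.57, 3.01, 3.14, 3.14, 3.14].

## Interface

Orientations are given as [roll, pitch, yaw] about the fixed x, y, z axes, in that order (R = Rz(yaw) Ry(pitch) Rx(roll)).
In Python, from plant import movep, move_l, set_joints, gripper_to, hold, inverse_kinematics, observe, get_image, get_calibration, Unreachable, job_done gives the robot as it stands. Calls block until the motion is done:
- movep(position, orientation): joint-space move of the TCP to a pose.
- move_l(position, feed=0.15, rotation=None, max_force=None): straight line of the TCP; rotation=None keeps the orientation; feed is the mean speed in m/s. With max_force (N) it stops when the force on the tool has changed by that much, and returns True; else False.
- set_joints(angles): joint-space move.
- gripper_to(opening, f_grip=None): finger opening in m; f_grip is the grip in N (None keeps the last); returns when the fingers have stopped.
- hold(seconds).
- inverse_kinematics(position, orientation): joint angles nearest the present ones, or None.
- observe(): the state.
- get_image(name): name is "scene" or "top" or "wrist"; returns (picture, depth): 480x640x3 uint8, red, green, blue; 480x640 float32, m along the optical axis (not along the pixel's ray), 0 where there is no reading.
- get_calibration(name): a dict with "intrinsics" (3x3 intrinsics, pixels), "world_from_camera" (4x4, takes a point from camera to world coordinates). Camera axes: x right, y down, z forward; pixel columns grow to the right and rows downward; lengths in m; the calibration is good to about 2 mm. A picture is of the moment at which its call begins: read the wrist's pose just before it. get_calibration takes no time and is no camera call; for the wrist camera it gives the pose at the moment of the call.
A pose or a line that the arm cannot do raises Unreachable and nothing moves.
- job_done(): hands the job in, once; it reports no verdict.
The state is a dict: "time_s": time; "q": joint angles; "joint_velocities": joint speeds; "joint_torque": joint torques, N m; "eef_pos": TCP position; "tcp_rot": TCP orientation; "ft_force": force on the tool from outside, world axes, zero at the start; "torque": the same for the moment, N m; "opening": finger opening in m.
Only numpy, scipy, OpenCV 4.12 (cv2) and the standard library are available. Lean on these libraries where they do the work, as an engineer would, in place of code of your own. Each camera call takes 0.05 s, during which the arm holds its last target. There are 200 camera calls.

## Task

Take the steel drill saddle off the jamb block and hang it astride the wooden hanging bar, let go of it there. Then pick up the oak batten with the loose hinge leaf, bring its knuckle down between the two knuckles on the front of the jamb block until the pin holes are in one line, with the batten level and pointing straight out from the block's front, and finish while still gripping it like that, so that a helper could drive the pin: do not let go. Leave everything else on the bench where it is.

Things in the scene. Friction and masses are not known exactly. Their poses are not given: they have to be found in the camera images.
- jamb_block: fixed oak block, 130 mm wide (y), stepped: rear part x -20 to 20, 125 mm high; front ledge x -46 to -20, 75 high. Its 3 mm steel leaf on the face above the ledge (surface x = -23) bears two knuckles along y, 24 mm outside, 14 hole, at |y| 21 to 47: a 42 mm gap open to top and front. Feet irons to |y| 95. Origin: centre of rear part's underside, on the bench; front is -x, z up.
- jamb_axis (a point): on the axis of the two fixed knuckles, mid-gap: (-35.5, 0, 87.5) mm in the jamb block's frame, same axes; the holes run along y. It lies 12.5 mm above the ledge and 12.5 mm in front of the steel face, so a 24 mm knuckle touching both is in line within 0.5 mm.
- hinge_leaf: loose hinge leaf screwed on an oak batten, one rigid piece, 0.2 to 0.35 kg, lying level. Batten 110 x 36 x 28 mm (x, y, z); steel leaf 34 wide on its top (z 28 to 32) runs on to +x and ends in one knuckle, 24 mm outside, 14 hole, 36 long (y). Origin: centre of batten's underside; x towards the knuckle, y across (grip 36 mm), z up. Centre of mass about 11 mm towards the knuckle.
- leaf_knuckle (a point): centre of the loose leaf's knuckle, at (77, 0, 20) mm in the hinge leaf's frame, axes as the leaf; the hole runs along y.
- drill_saddle: inverted U of 6 mm steel strip 30 mm wide (y), 0.25 kg, at first astride the jamb block's upper part, front leg in the knuckle gap. Origin: centre of the underside of its top (the face that rests); x from leg to leg, z up. Legs reach 36 mm down, 50 clear between, 62 outside. Square light-wood grip on top, 24 x 24 mm, from 6 to 44 mm above the origin.
- hanging_bar: horizontal wooden bar on two feet, fixed to the bench: 200 mm long (y), 28 mm wide (x), 24 mm high, its top 130 mm above the bench. Posts of 24 mm under it at y = +-80 mm (28 mm in x); feet 90 x 30 mm, 18 mm high. Origin: on the bench under the bar's middle.
- bar_top (a point): middle of the bar's upper face, 130 mm above the bench; y along the bar, z up.
- hinge_pin: bystander: loose steel hinge pin, 9 mm thick, 106 mm long, with a 16 mm head, lying in front of the jamb block. Origin: middle, on the bench; x along the pin.
- gouge: bystander: carving gouge, about 260 mm long (x), 28 mm thick, lying across the bench between robot and jamb block. Origin: near its middle, on the bench.
- whetstone: bystander: grey whetstone 60 x 150 x 25 mm. Origin: centre of its underside.
- oak_offcut: bystander: oak offcut 90 x 60 x 40 mm. Origin: centre of its underside.
- wax_tin: bystander: closed metal tin, 76 mm diameter, 50 mm high. Origin: centre of its underside.
- mallet_big: bystander: carver's round mallet standing on its head, 100 mm across, 237 mm high. Origin: centre of its underside.
- mallet_small: bystander: smaller round mallet standing on its head, 82 mm across, 201 mm high. Origin: centre of its underside.
Mind the look-alikes: they are no part of the job. Of the things like the hinge_leaf, leave any that is purple; of the rest the larger one is meant.

How it is judged:
By the outcome, as a careful person would: the job done as asked, in the order asked, and still so for the second after the job is handed in, while the arm keeps its last pose, push and grip.
It also fails if it takes over 67 s, if anything falls off the work surface, if the arm or the gripper's body presses on something with over 40 N, if the wrist force passes 120 N, or if a joint passes its speed limit or range.

## Working session

There is one attempt and no reset: what is moved stays moved. The work goes in short steps, each a Python script; the robot and the scene stay as the last script left them, time stands still between calls to the robot, and variables do not carry over. Pictures are saved under pics/ and viewed, on a budget of 10 in all, crops included, one or two more only if the job needs it, and the job is handed in when it is done.

```bash
ls; mkdir -p pics; python3 - <<'E'
from plant import *
import cv2,numpy as np
for n in("scene","top"):
    im,d=get_image(n); c=get_calibration(n); np.savez(f"pics/{n}0.npz",im=im,d=d,K=c["intrinsics"],T=c["world_from_camera"])
    cv2.imwrite(f"pics/{n}0.png",im[:,:,::-1]); print(n,np.round(c["intrinsics"],1).tolist(),np.round(c["world_from_camera"],3).tolist(),(d>0).mean())
print(observe())
E
```

```text
pics
scene [[530.5, 0.0, 310.6], [0.0, 530.5, 237.4], [0.0, 0.0, 1.0]] [[0.36, 0.783, -0.507, 1.257], [0.933, -0.306, 0.189, -0.299], [-0.007, -0.541, -0.841, 1.243], [0.0, 0.0, 0.0, 1.0]] 0.9960709635416667
top [[549.8, 0.0, 314.4], [0.0, 549.8, 235.3], [0.0, 0.0, 1.0]] [[0.017, -0.997, 0.07, 0.473], [-1.0, -0.015, 0.022, -0.036], [-0.021, -0.07, -0.997, 1.344], [0.0, 0.0, 0.0, 1.0]] 0.9961848958333334
{'time_s': 0.1, 'q': array([-1.35912415e+00,  2.21195791e-01,  1.52746964e+00, -1.04022632e-05,
        1.39472248e+00, -1.26113834e-01]), 'joint_velocities': array([ 0.00062894, -0.00040059, -0.00330504,  0.0008938 , -0.00036525,
        0.00123874]), 'joint_torque': array([ 1.96123656e-03, -4.98238027e+01, -3.90545976e+01, -1.88259523e-04,
        5.65179944e-03,  2.49743658e-05]), 'eef_pos': array([ 0.20699454, -0.58915256,  0.23029291]), 'tcp_rot': array([-1.69120734,  1.56900104,  1.78817316]), 'ft_force': array([-1.22874831, -0.95004727, -0.00258632]), 'torque': array([-0.02492339, -0.02753012,  0.03830583]), 'opening': 0.08562494959007348}
```

View pics/top0.png

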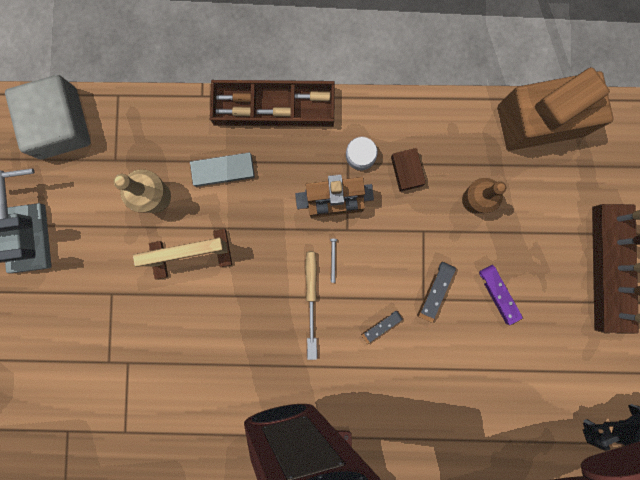

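View pics/scene0.png

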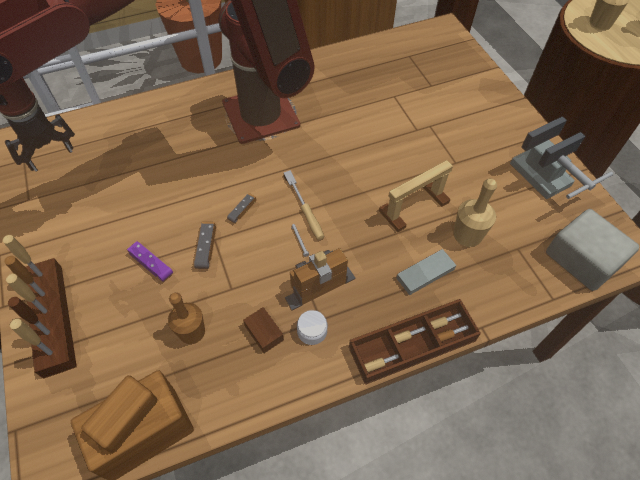

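The top view shows three hinge-leaf candidates: a large grey one at (438,291), a small grey one at (383,327) and a purple one at (501,295). By the description, the larger non-purple one at (438,291) is meant. The jamb block with the saddle is at (337,195) and the bar is at (180,252). I'll check the choice in a close crop and measure coarse positions from depth.

```bash
cat > h.py <<'E'
import numpy as np,cv2
def cloud(d,K,T):
    v,u=np.mgrid[:d.shape[0],:d.shape[1]]
    P=np.stack([(u-K[0,2])/K[0,0]*d,(v-K[1,2])/K[1,1]*d,d],-1)
    return P@T[:3,:3].T+T[:3,3]
def rect(W,m):
    """min-area rectangle in world xy (mm) of the masked points: centre, sizes, angle deg of the long side"""
    p=(W[m][:,:2]*1000).astype(np.float32); r=cv2.minAreaRect(p); b=cv2.boxPoints(r)
    e=[b[1]-b[0],b[2]-b[1]]; l=e[0] if np.linalg.norm(e[0])>np.linalg.norm(e[1]) else e[1]
    return np.round(r[0],1),np.round(sorted(r[1]),1),round(np.degrees(np.arctan2(l[1],l[0]))%180,1),int(m.sum())
def box(m,u0,u1,v0,v1):
    o=np.zeros_like(m); o[v0:v1,u0:u1]=m[v0:v1,u0:u1]; return o
E
python3 - <<'E'
from h import *
z=np.load("pics/top0.npz"); im=z["im"]; W=cloud(z["d"],z["K"],z["T"]); Z=W[...,2]*1000; ok=z["d"]>0
print("table",np.median(Z[340:350,200:280]))
for n,b,lo,hi in [("leaf",(410,465,255,325),15,45),("small",(355,408,305,350),10,45),("purple",(470,530,255,330),15,45),("jambtop",(295,380,165,225),115,130),("sad top",(295,380,165,225),131,145),("sad grip",(295,380,160,225),155,180),("bar",(120,240,225,275),115,140)]:
    m=box(ok&(Z>lo)&(Z<hi),*b); print(n,rect(W,m),np.percentile(Z[m],[10,50,90]).round())
c=[cv2.resize(im[v:v+80,u:u+100],(400,320),interpolation=cv2.INTER_CUBIC) for u,v in((390,250),(290,155))]
cv2.imwrite("pics/c1.png",np.hstack(c)[:,:,::-1])
E
```

```text
table -0.25370241667277416
leaf (array([ 436.6, -299.4]), array([ 37.2, 144.4]), np.float32(156.6), 972) [25. 30. 34.]
small (array([ 350.1, -169.7]), array([ 26.4, 103.6]), np.float32(125.1), 494) [17. 22. 25.]
purple (array([ 432. , -449.7]), array([ 37.3, 143.8]), np.float32(28.7), 999) [25. 30. 34.]
jambtop (array([662.7, -52.4]), array([ 61.8, 129.5]), np.float32(97.3), 950) [121. 124. 128.]
sad top (array([663.5, -62.5]), array([51.1, 60.7]), np.float32(1.3), 100) [131. 133. 137.]
sad grip (array([662.4, -53.4]), array([23.9, 24.1]), np.float32(4.0), 128) [163. 167. 171.]
bar (array([517. , 296.6]), array([ 28.4, 200.4]), np.float32(101.9), 1165) [126. 129. 132.]
```

View pics/c1.png

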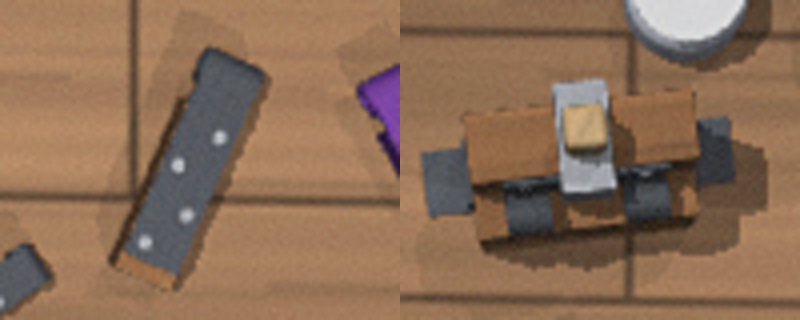

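The crop confirms the large grey leaf on oak. Its knuckle is at the upper end (about 230,65 in the crop), so it points towards world +x at about -23°. The footprint is 37×144 mm, which matches, and the saddle sits on the jamb. Next I'll refine with wrist views.

```bash
cat >> h.py <<'E'
from plant import *
P2=np.pi/2
def down(yawdeg): return [0,P2,np.radians(yawdeg)-np.pi]
def snap(name,cam="wrist"):
    c=get_calibration(cam); im,d=get_image(cam)
    np.savez(f"pics/{name}.npz",im=im,d=d,K=c["intrinsics"],T=c["world_from_camera"]); cv2.imwrite(f"pics/{name}.png",im[:,:,::-1])
    o=observe(); print(name,"t",round(o["time_s"],1),"tcp",o["eef_pos"].round(4),"q",o["q"].round(2),"cam",np.round(c["world_from_camera"],3).tolist())
    return im,d,cloud(d,np.array(c["intrinsics"]),np.array(c["world_from_camera"]))
E
python3 - <<'E'
from h import *
movep([0.60,-0.05,0.36],down(7.3)); hold(.2)
im,d,W=snap("w1"); print((d>0).mean())
E
```

```text
w1 t 2.8 tcp [ 0.6    -0.0505  0.3599] q [-0.21  0.12  1.41 -0.    1.62  1.23] cam [[0.127, -0.947, -0.297, 0.675], [-0.992, -0.121, -0.038, -0.041], [-0.0, 0.299, -0.954, 0.502], [0.0, 0.0, 0.0, 1.0]]
0.9960221354166666
```

View pics/w1.png

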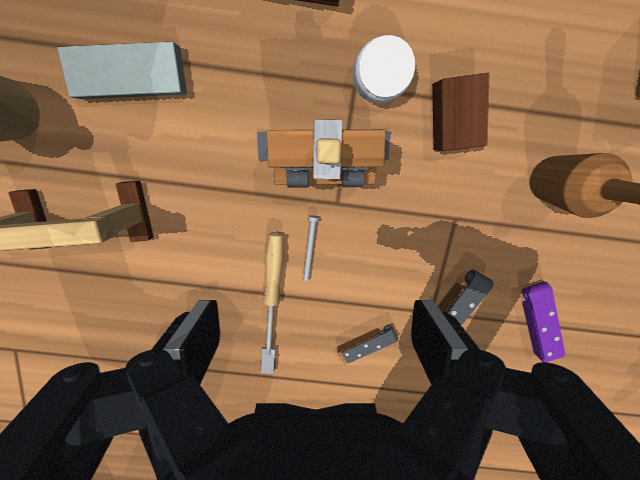

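The wrist view shows the jamb and saddle at (327,158), the fingers at the sides, and the leaf partly hidden behind a finger at (465,295). I'll measure the jamb, saddle and bar here.

```bash
python3 - <<'E'
from h import *
def rep(f,L):
    z=np.load(f"pics/{f}.npz"); W=cloud(z["d"],z["K"],z["T"]); Z=W[...,2]*1000; ok=z["d"]>0
    for n,b,lo,hi in L:
        m=box(ok&(Z>lo)&(Z<hi),*b); print(f,n,rect(W,m),np.percentile(Z[m],[10,50,90]).round(1))
rep("w1",[("jambtop",(240,410,100,200),121,128),("jamb L",(240,312,100,200),121,128),("jamb R",(343,410,100,200),121,128),("sad top",(240,410,100,200),129,140),("grip",(240,410,100,200),163,175),("ledge",(240,410,100,200),65,82),("knuck",(240,410,150,200),93,105)])
# jamb top rear/front edges and knuckles by line fits
for f,b in(("w1",(240,410,100,200)),("top0",(295,380,165,225)),):
    z=np.load(f"pics/{f}.npz"); W=cloud(z["d"],z["K"],z["T"])*1000; m=box((z["d"]>0)&(abs(W[...,2]-125)<4),*b)
    hsv=cv2.cvtColor(z["im"],cv2.COLOR_RGB2HSV); m&=hsv[...,1]>80   # wood only
    print(f,"wood top",rect(W/1000,m))
    k=box((z["d"]>0)&(W[...,2]>84)&(W[...,2]<104),*b)&(hsv[...,1]<80); print(" knuckles",rect(W/1000,k))
    n,l,s,c=cv2.connectedComponentsWithStats(k.astype(np.uint8))
    for i in range(1,n):
        if s[i,4]>20: print("  k",rect(W/1000,l==i))
z=np.load("pics/scene0.npz"); W=cloud(z["d"],z["K"],z["T"]); Z=W[...,2]*1000
print("scene table",np.median(Z[100:130,330:400]))
for n,b,lo,hi in[("grip",(280,365,240,305),163,175),("jambtop",(280,365,240,305),120,129),("bar",(370,470,150,225),124,136),("leaf",(185,225,215,280),24,40)]: print("scene",n,rect(W,box((Z>lo)&(Z<hi),*b)))
E
```

```text
w1 jambtop (array([663.2, -54.3]), array([ 42.8, 129.8]), np.float32(97.3), 3507) [123.4 124.7 125.7]
w1 jamb L (array([657.6, -14.1]), array([41.7, 48.6]), np.float32(97.2), 1721) [123.5 124.7 125.8]
w1 jamb R (array([668.6, -95.6]), array([42.8, 46.6]), np.float32(97.5), 1654) [123.4 124.7 125.7]
w1 sad top (array([663.6, -55.7]), array([30. , 61.8]), np.float32(6.0), 1024) [129.7 130.7 131.7]
w1 grip (array([663.8, -56. ]), array([23.6, 23.8]), np.float32(6.9), 588) [166.6 168.3 169.5]
w1 ledge (array([629.3, -58.8]), array([ 21.2, 129.6]), np.float32(97.9), 638) [73.4 74.7 75.9]
w1 knuck (array([628.9, -59.2]), array([19.6, 93.6]), np.float32(97.4), 699) [94.5 97.8 99.4]
w1 wood top (array([664.3, -54. ]), array([ 39.9, 129.7]), np.float32(97.9), 3345)
 knuckles (array([628.5, -59.2]), array([20.3, 93.5]), np.float32(97.4), 713)
  k (array([624.5, -25. ]), array([19.5, 24.7]), np.float32(97.3), 348)
  k (array([632.9, -92.7]), array([20.3, 25.9]), np.float32(97.4), 365)
top0 wood top (array([664.1, -52.3]), array([ 40.1, 129.5]), np.float32(97.8), 673)
 knuckles (array([652.8, -53.9]), array([72.2, 94.1]), np.float32(97.5), 272)
  k (array([633.9, -90.6]), array([25.3, 26.3]), np.float32(98.1), 131)
  k (array([625.3, -25.6]), array([25. , 30.8]), np.float32(96.5), 130)
scene table 1.549747177247096
scene grip (array([665.5, -54.3]), array([23., 25.]), np.float32(96.3), 97)
scene jambtop (array([664.6, -53.8]), array([ 63.5, 131.2]), np.float32(93.0), 624)
scene bar (array([535.8, 318.7]), array([160. , 211.5]), np.float32(55.4), 652)
scene leaf (array([ 439. , -300.5]), array([ 36.9, 146.4]), np.float32(156.6), 615)
```

```bash
python3 - <<'E'
from h import *
f=lambda:(lambda o:print(round(o["time_s"],1),o["eef_pos"].round(4),o["ft_force"].round(1),round(o["opening"],4)))(observe())
movep([0.6640,-0.0552,0.215],down(7.0)); f()
print(move_l([0.6640,-0.0552,0.141],feed=0.08,max_force=8)); f()
gripper_to(0.0,f_grip=50); f()
z=observe()["eef_pos"][2]
move_l([0.6640,-0.0552,z+0.01],feed=0.05); f()
move_l([0.6640,-0.0552,0.29],feed=0.15); f()
movep([0.45,0.28,0.34],down(11.9)); hold(.2)
im,d,W=snap("w2"); f(); Z=W[...,2]*1000
hsv=cv2.cvtColor(im,cv2.COLOR_RGB2HSV)
m=(abs(Z-130)<4)&(d>0); n,l,s,c=cv2.connectedComponentsWithStats(m.astype(np.uint8))
for i in range(1,n):
    if s[i,4]>300: print("comp",c[i].round(),rect(W,l==i),np.median(Z[l==i]))
E
```

```text
3.4 [ 0.6644 -0.0553  0.2162] [0.7 0.6 0.9] 0.0853
False
4.5 [ 0.6646 -0.0553  0.1418] [-0.1 -0.8  0.1] 0.0851
5.1 [ 0.6643 -0.0554  0.1414] [-0.4 -1.1  2.3] 0.0234
5.5 [ 0.6641 -0.0552  0.1517] [-0.6  0.6 -2.7] 0.0231
6.5 [ 0.6633 -0.0551  0.2883] [-0.3 -0.2 -3.3] 0.0231
w2 t 8.3 tcp [0.4506 0.2794 0.3397] q [ 0.41 -0.06  1.62 -0.    1.58  1.77] cam [[0.205, -0.934, -0.293, 0.525], [-0.979, -0.196, -0.062, 0.295], [0.0, 0.299, -0.954, 0.482], [0.0, 0.0, 0.0, 1.0]]
8.3 [0.4506 0.2794 0.3397] [-1.3  0.1 -1.6] 0.0233
comp [314. 144.] (array([517.3, 294.9]), array([ 27.7, 199.9]), np.float32(101.8), 5490) 129.62627840052716
```

View pics/w2.png

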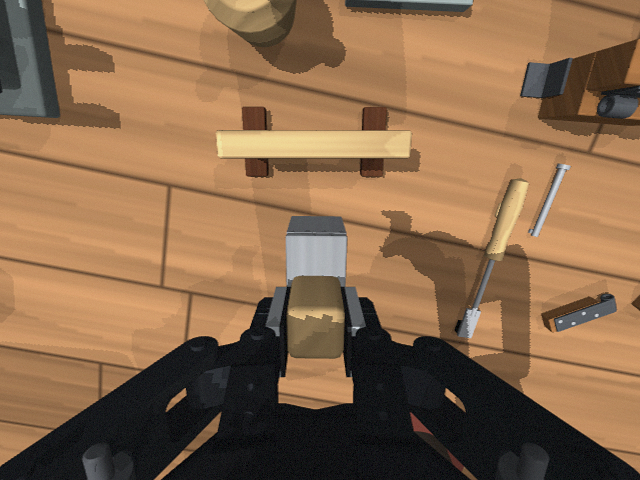

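The saddle is held squarely at (317,260), and the bar is ahead at (314,144). Both views agree on the bar: (517,295) and 11.8°. I'll place the saddle now.

```bash
python3 - <<'E'
from h import *
f=lambda:(lambda o:print(round(o["time_s"],1),o["eef_pos"].round(4),o["ft_force"].round(1),round(o["opening"],4)))(observe())
x,y=0.5172,0.2955
movep([x,y,0.25],down(11.8)); hold(.1); f()
move_l([x,y,0.158],feed=0.12); f()
print(move_l([x,y,0.144],feed=0.03,max_force=4)); f()
gripper_to(0.06); hold(.2); f()
move_l([x,y,0.25],feed=0.15)
movep([0.35,-0.25,0.36],down(-23.4)); hold(.2)
im,d,W=snap("w3"); f()
snap("scene1","scene")
for t in("w3",):
    Z=W[...,2]*1000; m=(Z>24)&(Z<40)&(d>0)
    n,l,s,c=cv2.connectedComponentsWithStats(m.astype(np.uint8))
    for i in range(1,n):
        if s[i,4]>300: print("comp",c[i].round(),rect(W,l==i),np.median(Z[l==i]))
a=im[0:480,:]; b=cv2.imread("pics/scene1.png")[140:260,360:520]
E
```

```text
8.9 [0.5177 0.2959 0.2524] [ 0.4  0.  -1.7] 0.0232
9.8 [0.5179 0.2958 0.1591] [-0.3 -0.3 -2.1] 0.0233
True
10.2 [0.5176 0.2955 0.1462] [0.3 0.  4.4] 0.0229
10.9 [0.5165 0.2952 0.1448] [ 0.5  0.1 -0.2] 0.06
w3 t 14.1 tcp [ 0.3503 -0.2497  0.3599] q [-0.8  -0.31  1.81  0.    1.65  1.18] cam [[-0.396, -0.876, -0.275, 0.42], [-0.918, 0.377, 0.118, -0.28], [-0.0, 0.299, -0.954, 0.502], [0.0, 0.0, 0.0, 1.0]]
14.1 [ 0.3503 -0.2497  0.3599] [-0.2 -0.4 -0.4] 0.0601
scene1 t 14.1 tcp [ 0.3502 -0.2497  0.3599] q [-0.8  -0.31  1.81  0.    1.65  1.18] cam [[0.36, 0.783, -0.507, 1.257], [0.933, -0.306, 0.189, -0.299], [-0.007, -0.541, -0.841, 1.243], [0.0, 0.0, 0.0, 1.0]]
comp [101.  49.] (array([621. , -66.2]), array([ 31.4, 137.4]), np.float32(111.4), 823) 32.14886993854332
comp [623.  29.] (array([ 385.6, -680.4]), array([ 5.4, 72.5]), np.float32(1.5), 711) 32.179922108629185
comp [433.  71.] (array([ 431.5, -452. ]), array([ 36.5, 143.2]), np.float32(28.8), 3493) 31.555156103816763
comp [326. 115.] (array([ 435.9, -301.7]), array([ 36.1, 142.1]), np.float32(156.9), 2986) 31.622488630111192
comp [122. 182.] (array([467.6,  -2.1]), array([ 20. , 116.1]), np.float32(3.3), 692) 25.458770612990595
comp [266. 398.] (array([ 48.2, -29.9]), array([19.4, 89. ]), np.float32(58.5), 311) 31.1344955496205
```

```bash
python3 -c "
import cv2,numpy as np
b=cv2.imread('pics/scene1.png')[140:260,360:480]; a=cv2.imread('pics/w3.png')
cv2.imwrite('pics/c2.png',cv2.resize(np.hstack([a,cv2.resize(b,(480,480),interpolation=cv2.INTER_CUBIC)]),(800,343)))"
```

```text
(no output)
```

View pics/c2.png

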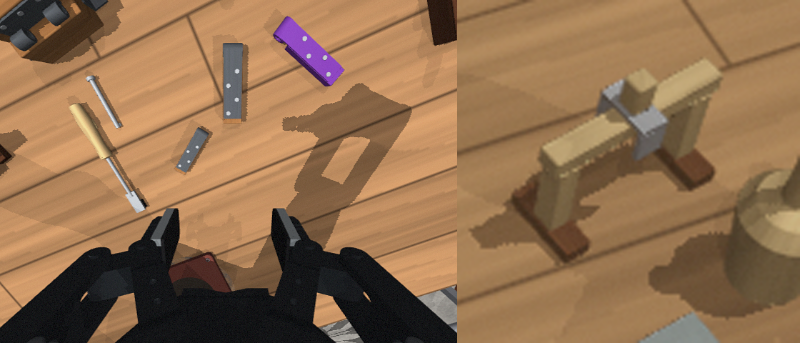

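The saddle hangs astride the middle of the bar (right panel, about 640,110). The target leaf is at (232,80) in the left panel with its knuckle end up. The top and wrist views agree to 2 mm. I'll grasp it and bring it above the gap.

```bash
cat >> h.py <<'E'
def f():
    o=observe(); print(round(o["time_s"],1),o["eef_pos"].round(4),o["tcp_rot"].round(3),o["ft_force"].round(1),round(o["opening"],4))
JO=np.array([664.1,-54.2])/1000; JY=7.4
def jw(x,y=0):
    c,s=np.cos(np.radians(JY)),np.sin(np.radians(JY)); return JO+np.array([c*x-s*y,s*x+c*y])
E
python3 - <<'E'
from h import *
x,y=0.4285,-0.2977
movep([x,y,0.12],down(-23.2)); hold(.1)
move_l([x,y,0.03],feed=0.12); f()
print(move_l([x,y,0.003],feed=0.04,max_force=6)); f()
gripper_to(0.0,f_grip=80); hold(.1); f()
z=observe()["eef_pos"][2]
move_l([x,y,z+0.02],feed=0.06); hold(.1); f()
move_l([x,y,0.2],feed=0.15)
p=jw(-.1055); movep([*p,0.15],down(JY)); hold(.3); f()
im,d,W=snap("w4"); Z=W[...,2]*1000
n,l,s,c=cv2.connectedComponentsWithStats(((d>0)&(Z>160)&(Z<200)).astype(np.uint8))
print((d>0).mean(), z)
E
```

```text
16.1 [ 0.429  -0.2982  0.0308] [ 2.793  1.569 -0.754] [ 0.1 -0.6  0.8] 0.06
False
17.0 [ 0.4286 -0.2978  0.003 ] [ 2.625  1.571 -0.921] [ 0.8 -0.2 -0.2] 0.0595
17.4 [ 0.4289 -0.2982  0.0037] [ 2.712  1.57  -0.834] [ 0.1 -0.5  4.6] 0.0348
18.0 [ 0.4283 -0.2975  0.0234] [-0.363  1.57   2.374] [-0.6  0.6 -3.8] 0.0347
20.7 [ 0.5595 -0.0689  0.1503] [ 2.609  1.57  -0.405] [ 0.2  0.2 -4.2] 0.0347
w4 t 20.7 tcp [ 0.5595 -0.0687  0.1503] q [-0.26  0.15  1.77 -0.    1.23  1.18] cam [[0.128, -0.947, -0.296, 0.635], [-0.992, -0.122, -0.038, -0.059], [0.0, 0.298, -0.954, 0.293], [0.0, 0.0, 0.0, 1.0]]
0.9959635416666667 0.003660593395344209
```

View pics/w4.png

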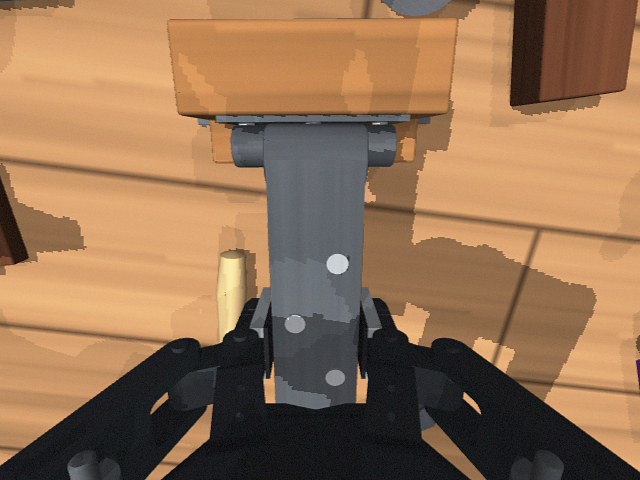

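The leaf is gripped in line with the tool at (315,265). Its knuckle end at (315,135) is over the gap, between the fixed knuckles at (247,147) and (383,147). I'll measure both in this same view.

```bash
cat > meas.py <<'E'
from h import *
def meas(name,zoff):
    z=np.load(f"pics/{name}.npz"); W=cloud(z["d"],z["K"],z["T"])*1000; ok=z["d"]>0
    hsv=cv2.cvtColor(z["im"],cv2.COLOR_RGB2HSV); c,s=np.cos(np.radians(JY)),np.sin(np.radians(JY))
    R=np.array([[c,s],[-s,c]]); J=W.copy(); J[...,:2]=(W[...,:2]-JO*1000)@R.T
    Z=W[...,2]; v,u=np.mgrid[:480,:640]
    m=ok&(abs(Z-125)<3)&(v<125)&(hsv[...,1]>80); q=J[m]; print("jamb top wood: x",np.percentile(q[:,0],[.5,99.5]).round(1),"y",np.percentile(q[:,1],[.5,99.5]).round(1),"z",np.median(q[:,2]).round(1),rect(W/1000,m))
    m=ok&(hsv[...,1]<80)&(Z>85)&(Z<103)&(v<175)&(v>110)&((u<262)|(u>368)); q=J[m]; print("fixed knuckles y",np.percentile(q[:,1],[.5,99.5]).round(1),"top",np.percentile(q[:,2],98).round(1))
    k=q[q[:,2]>np.percentile(q[:,2],98)-1]; print(" crest x",np.median(k[:,0]).round(1))
    m=ok&(hsv[...,1]<80)&(abs(Z-zoff)<5)&(u>255)&(u<375)&(v<260); q=J[m]
    print("leaf x max",np.percentile(q[:,0],99.5).round(1),"top z",np.median(q[:,2]).round(1))
    for a in np.arange(-100,-20,10):
        r=q[(q[:,0]>a)&(q[:,0]<a+10)]
        if len(r)>50: print("  x",a,"y",np.percentile(r[:,1],[1,99]).round(1),"mid",np.percentile(r[:,1],[1,99]).mean().round(2),"z",np.median(r[:,2]).round(1))
E
python3 -c "
from meas import *
meas('w4',179)"
```

```text
jamb top wood: x [-19.5  19.9] y [-63.5  63.8] z 124.7 (array([664.5, -54. ]), array([ 40.2, 130.5]), np.float32(97.6), 26963)
fixed knuckles y [-46.6  46.4] top 100.0
 crest x -34.8
leaf x max -28.3 top z 178.3
  x -80 y [-17.7  15.6] mid -1.03 z 178.4
  x -70 y [-17.7  15.6] mid -1.05 z 178.4
  x -60 y [-17.7  15.6] mid -1.06 z 178.4
  x -50 y [-17.9  15.7] mid -1.05 z 178.4
  x -40 y [-18.6  16.2] mid -1.18 z 177.7
  x -30 y [-18.3  15.8] mid -1.23 z 174.9
```

The measurements are consistent: the fixed knuckles span -46.6 to 46.4 mm, and the leaf is 1.05 mm to the -y side. The knuckle is at x≈-37.6 as planned. I'll correct y and yaw, lower to the ledge, then push gently back to the face.

```bash
python3 - <<'E'
from h import *
from meas import meas
p=jw(-.1060,.0011); r=down(7.6)
move_l([*p,0.15],feed=0.05,rotation=r); hold(.2); f()
move_l([*p,0.105],feed=0.06); hold(.1); f()
print(move_l([*p,0.080],feed=0.04,max_force=6)); f()
if abs(observe()["eef_pos"][2]-.08)<.003:
    print(move_l([*p,0.0695],feed=0.02,max_force=5)); f()
    z=observe()["eef_pos"][2]; print(z)
    q=jw(-.1015,.0011)
    print(move_l([*q,z],feed=0.01,max_force=5)); f(); hold(.3); f()
snap("w5")
E
```

```text
21.2 [ 0.5588 -0.0667  0.15  ] [ 0.661  1.571 -2.348] [-0.4 -0.3 -3.6] 0.0346
22.2 [ 0.5593 -0.0669  0.1056] [ 2.736  1.57  -0.273] [ 0.2 -1.1 -2.8] 0.0346
False
22.9 [ 0.5589 -0.0668  0.0801] [ 2.854  1.571 -0.155] [ 0.1 -0.6 -2.4] 0.0346
True
23.5 [ 0.5587 -0.0667  0.0696] [-0.443  1.57   2.831] [-2.7  0.1  5. ] 0.0348
0.06961428793301234
True
23.8 [ 0.5586 -0.0667  0.0698] [-0.175  1.568  3.099] [-2.6 -1.1  5.1] 0.0344
24.1 [ 0.5587 -0.0667  0.0698] [-0.179  1.568  3.095] [-1.6 -0.1  5.5] 0.0347
w5 t 24.1 tcp [ 0.5587 -0.0668  0.0698] q [-0.26  0.25  1.82 -0.    1.08  1.18] cam [[0.133, -0.945, -0.299, 0.634], [-0.991, -0.127, -0.04, -0.057], [-0.0, 0.301, -0.954, 0.212], [0.0, 0.0, 0.0, 1.0]]
```

```bash
python3 -c "
from meas import *
meas('w5',100)"
```

```text
jamb top wood: x [-19.7  -0.8] y [-63.3  63.6] z 124.7 (array([654.1, -55.3]), array([ 19.6, 130.9]), np.float32(97.7), 50672)
fixed knuckles y [-46.2  46.4] top 100.2
 crest x -34.8
leaf x max -22.6 top z 98.0
  x -80 y [-15.3  18. ] mid 1.36 z 98.1
  x -70 y [-15.3  18.1] mid 1.39 z 98.1
  x -60 y [-15.2  18. ] mid 1.38 z 98.2
  x -50 y [-15.4  21. ] mid 2.82 z 98.2
  x -40 y [-15.8  21.2] mid 2.67 z 97.5
  x -30 y [-16.7  21.2] mid 2.27 z 97.1
```

View pics/w5.png

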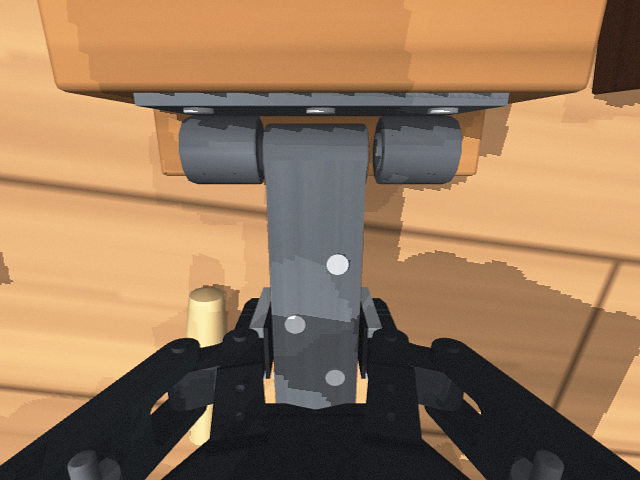

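The knuckle is down in the gap, with the fixed knuckles' inner ends at columns 262 and 374 and the loose knuckle at 263–368. It is about 1.3 mm too far to +y, and ledge friction stopped the x push early. I'll lift about 1 mm, shift, push to the face and settle.

```bash
python3 - <<'E'
from h import *
r=down(7.6); c,s=np.cos(np.radians(JY)),np.sin(np.radians(JY)); X=np.array([c,s]); Y=np.array([-s,c])
o=observe()["eef_pos"]; b=o[:2].copy()
move_l([*b,o[2]+.0015],feed=0.01,rotation=r); hold(.2); f()
b=b-.0012*Y; move_l([*b,o[2]+.0015],feed=0.01); hold(.2); f()
print(move_l([*(b+.0065*X),o[2]+.0015],feed=0.008,max_force=5)); f(); hold(.3); f()
e=observe()["eef_pos"]; print("advanced mm",(e[:2]-b)@X*1000)
snap("w6")
from meas import meas; meas("w6",100)
E
```

```text
24.8 [ 0.5584 -0.0667  0.071 ] [-0.358  1.57   2.917] [ 0.2 -0.5 -3.2] 0.0341
25.2 [ 0.5589 -0.068   0.0713] [ 2.37   1.571 -0.639] [-0.2  0.2 -3.1] 0.0349
True
25.8 [ 0.5615 -0.0673  0.0702] [-0.231  1.567  3.043] [ 0.8 -0.5 -0.1] 0.0346
26.1 [ 0.5615 -0.0673  0.07  ] [-0.259  1.568  3.015] [ 1.3 -1.   1. ] 0.0347
advanced mm 2.7642539447526073
w6 t 26.1 tcp [ 0.5615 -0.0673  0.07  ] q [-0.26  0.25  1.81 -0.    1.08  1.18] cam [[0.133, -0.945, -0.299, 0.637], [-0.991, -0.127, -0.039, -0.057], [-0.001, 0.302, -0.953, 0.212], [0.0, 0.0, 0.0, 1.0]]
jamb top wood: x [-19.6   2.1] y [-63.2  63.7] z 124.7 (array([655.6, -55.1]), array([ 22.5, 130.9]), np.float32(97.6), 56943)
fixed knuckles y [-46.2  46.4] top 99.9
 crest x -35.0
leaf x max -22.6 top z 98.1
  x -80 y [-16.2  16.8] mid 0.3 z 97.9
  x -70 y [-16.1  17.1] mid 0.47 z 98.3
  x -60 y [-16.2  17.2] mid 0.5 z 98.3
  x -50 y [-16.1  17.4] mid 0.63 z 98.2
  x -40 y [-16.8  18.1] mid 0.69 z 97.9
  x -30 y [-17.   18.1] mid 0.54 z 96.4
```

```bash
cat > fit.py <<'E'
from h import *
from scipy.optimize import least_squares
def fit(name):
    z=np.load(f"pics/{name}.npz"); W=cloud(z["d"],z["K"],z["T"])*1000
    c,s=np.cos(np.radians(JY)),np.sin(np.radians(JY)); J=W.copy(); J[...,:2]=(W[...,:2]-JO*1000)@np.array([[c,s],[-s,c]]).T
    Q=J[z["d"]>0]
    for n,a,b,x0,x1 in(("loose",-14,14,-35,-23.5),("fixed-",-44,-24,-48,-24),("fixed+",24,44,-48,-24)):
        q=Q[(Q[:,1]>a)&(Q[:,1]<b)&(Q[:,0]>x0)&(Q[:,0]<x1)&(Q[:,2]>88.5)&(Q[:,2]<104)]
        r=least_squares(lambda p:np.hypot(q[:,0]-p[0],q[:,2]-p[1])-12,[-35,87],loss="soft_l1",f_scale=.5)
        print(name,n,r.x.round(2),len(q),np.median(abs(r.fun)).round(2))
    q=Q[(abs(Q[:,1])<14)&(Q[:,0]>-95)&(Q[:,0]<-42)&(Q[:,2]>94)&(Q[:,2]<103)]; p=np.polyfit(q[:,0],q[:,2],1); print(" pitch deg",np.degrees(p[0]).round(2),"z at axis",np.polyval(p,-35.5).round(2))
    f=[Q[(abs(Q[:,1]-y)<1)&(Q[:,2]>100)&(Q[:,2]<120)&(Q[:,0]<-15)][:,0] for y in(-35,0,35)]; print(" face x",[np.median(v).round(1) if len(v)>5 else None for v in f])
if __name__=="__main__":
    fit("w5"); fit("w6")
E
python3 fit.py
```

```text
w5 loose [-37.96  86.17] 2225 0.31
w5 fixed- [-34.97  86.99] 3906 0.34
w5 fixed+ [-35.23  86.97] 3919 0.34
 pitch deg 0.25 z at axis 98.28
 face x [np.float64(-99.0), np.float64(-23.3), np.float64(-99.3)]
w6 loose [-35.08  86.12] 2965 0.34
w6 fixed- [-35.    86.98] 3772 0.35
w6 fixed+ [-35.26  86.99] 3838 0.35
 pitch deg -0.02 z at axis 98.26
 face x [np.float64(-96.3), np.float64(-23.1), np.float64(-96.7)]
```

In x the knuckles now agree to 0.1 mm, and the batten is level. The loose knuckle sits about 0.8 mm low on the ledge and 0.45 mm off in y. One trim, then I'll recheck.

```bash
python3 - <<'E'
from h import *
from fit import fit; from meas import meas
c,s=np.cos(np.radians(JY)),np.sin(np.radians(JY)); Y=np.array([-s,c])
o=observe()["eef_pos"]; b=o[:2]-.0004*Y
move_l([*b,o[2]+.0008],feed=0.01,rotation=down(7.4)); hold(.5); f()
snap("w7"); fit("w7"); meas("w7",100); hold(.5); f()
snap("scene2","scene")
a=cv2.imread("pics/w7.png"); t=cv2.imread("pics/scene2.png")[140:320,160:480]
cv2.imwrite("pics/c3.png",cv2.resize(np.hstack([a[:360,120:500],cv2.resize(t,(640,360))]),(800,282)))
E
```

```text
27.0 [ 0.5614 -0.0676  0.0706] [-0.442  1.57   2.829] [-0.4  0.2 -2.6] 0.0347
w7 t 27.0 tcp [ 0.5615 -0.0676  0.0706] q [-0.26  0.25  1.81  0.    1.08  1.18] cam [[0.129, -0.946, -0.297, 0.637], [-0.992, -0.123, -0.039, -0.058], [-0.0, 0.299, -0.954, 0.213], [0.0, 0.0, 0.0, 1.0]]
w7 loose [-35.23  86.43] 2888 0.33
w7 fixed- [-35.    86.98] 3761 0.36
w7 fixed+ [-35.25  86.99] 3796 0.34
 pitch deg -0.18 z at axis 98.61
 face x [np.float64(-96.8), np.float64(-23.6), np.float64(-96.8)]
jamb top wood: x [-19.6   2. ] y [-63.3  63.7] z 124.7 (array([655.5, -55.2]), array([ 22.5, 131. ]), np.float32(97.5), 55826)
fixed knuckles y [-46.1  46.3] top 100.0
 crest x -34.8
leaf x max -22.6 top z 98.5
  x -80 y [-16.5  16.5] mid -0.01 z 98.7
  x -70 y [-16.6  16.6] mid -0.02 z 98.7
  x -60 y [-16.6  16.7] mid 0.02 z 98.7
  x -50 y [-16.7  16.8] mid 0.03 z 98.6
  x -40 y [-17.4  17.5] mid 0.01 z 98.3
  x -30 y [-17.4  17.5] mid 0.05 z 96.5
27.5 [ 0.5616 -0.0677  0.0709] [ 2.918  1.571 -0.094] [ 0.2 -0.2 -3.7] 0.0345
scene2 t 27.6 tcp [ 0.5616 -0.0677  0.0709] q [-0.26  0.25  1.81  0.    1.08  1.18] cam [[0.36, 0.783, -0.507, 1.257], [0.933, -0.306, 0.189, -0.299], [-0.007, -0.541, -0.841, 1.243], [0.0, 0.0, 0.0, 1.0]]
```

View pics/c3.png

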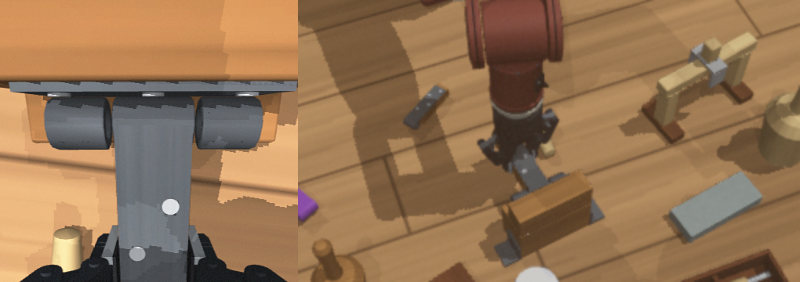

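Everything is centred: y is 0.0 mm, x is within 0.2 mm, and z was about 0.5 mm low and still settling upwards. The saddle still hangs on the bar (right panel, 710,65). A last 0.2 mm of height, then I'll hand in.

```bash
python3 - <<'E'
from h import *
from fit import fit
o=observe()["eef_pos"]
move_l([.56155,-.0677,.0712],feed=0.01,rotation=down(7.4)); hold(.5); f()
snap("w8"); fit("w8"); f()
job_done()
E
```

```text
28.3 [ 0.5616 -0.0677  0.0712] [-2.678  1.571  0.593] [-0.3 -0.  -4. ] 0.0342
w8 t 28.4 tcp [ 0.5616 -0.0677  0.0712] q [-0.26  0.25  1.81 -0.    1.08  1.18] cam [[0.129, -0.946, -0.296, 0.637], [-0.992, -0.123, -0.039, -0.058], [0.0, 0.299, -0.954, 0.214], [0.0, 0.0, 0.0, 1.0]]
w8 loose [-35.18  87.07] 2896 0.35
w8 fixed- [-35.    86.97] 3730 0.36
w8 fixed+ [-35.29  86.95] 3791 0.35
 pitch deg -0.16 z at axis 99.24
 face x [np.float64(-96.5), np.float64(-55.6), np.float64(-96.6)]
28.4 [ 0.5616 -0.0677  0.0712] [ 2.442  1.571 -0.57 ] [ 0.2  0.4 -2.3] 0.0344
the job is handed in; nothing more can be done
```

I hung the drill saddle astride the middle of the bar and let go of it. Then I picked up the large grey hinge leaf and lowered its knuckle into the gap between the jamb's two knuckles. I handed in at 28.4 s, well inside the 67 s limit, with the leaf still gripped.

**Last checks:** The loose knuckle's axis lies within about 0.2 mm of the fixed knuckles' axis in x and z. It was centred in y to under 0.1 mm when last measured, just before a final small lift. The batten is level to about 0.2° and square to the block's front to about the same. Only the leaf's weight showed on the wrist. The last scene view showed the saddle still on the bar and no sign of the bystanders in view having moved.

**What went wrong or disagreed:**
- **First push back:** It stopped early on ledge friction, and the leaf was 1.4 mm off in y. I lifted it slightly, shifted it and pushed again.
- **Second push:** It also rubbed the ledge, so I never confirmed that the knuckle touched the steel face. The x position rests on the camera fit.
- **Camera disagreement:** The top and wrist cameras differed by about 2 mm in y. I trusted the wrist view, which shows both knuckles together.

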